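Roll the cheese carton into the packing bay and set its stop

TASK

Clear the roller track first: lift the small cheese truckle off the rollers and stand it upright on the little wooden board. Then push the carton along the rollers, keeping it flat on them, until it is fully home against the end stop of the bay, and only then press the pedal down until it clicks and stays down, so that the stop blade stands up behind the carton. Leave the jar, the cheeses and the ticket block on the counter where they are.

Things in the scene. Friction and masses are not known exactly. Their poses are not given: they have to be found in the camera images.
- track: Aluminium roller track fixed on the counter, 184 mm wide (its x), 620 mm long (its y); origin on the counter at its middle. Travel is along its +y to the bay; its -x side faces the robot. 22 free steel rollers, 20 mm thick, 160 mm wide, 24 mm apart, from y = -263 to 265 mm, tops 40 mm above the counter. Side rails at x = +-88 mm, 44 mm high. Placed and turned anew each time.
- bay (a point): Where the middle of the carton's underside is when it is fully home: in the bay on the roller tops, at (0, 225, 40) mm of the track; axes as the track's. The end stop is a plate with its face at y = 290 mm of the track, 85 mm high.
- mouth (a point): Middle of the bay's mouth, at (0, 160, 40) mm of the track; axes as the track's. From here to the end stop two slick white plastic cheeks stand with inner faces at x = +-58 mm; towards -y they flare out to x = +-83 mm at y = 90 mm of the track. Cheeks and flares are 8 mm thick, tops 85 mm above the counter.
- carton: Closed cardboard carton with a tape strip on top, 105 mm wide (its x), 130 mm long (its y), 60 mm high, 0.4 to 0.85 kg; origin at the centre of its underside. It starts on the rollers before the bay, its +y roughly towards the bay, turned up to 0.3 rad and up to 15 mm off the middle. Too wide to grasp; it rolls easily and coasts a little if pushed fast.
- truckle: Small waxed cheese, an upright plain cylinder 60 mm across and 70 mm high, 0.18 kg; origin at the centre of its underside. It starts standing on the rollers between carton and bay.
- board: Small square wooden board fixed on the counter on the robot's side of the track, 95 x 95 mm, 12 mm thick; origin at the centre of its underside. It is in one of three places in a row along the track; the jar and the brown cheese are in the other two.
- stop (a joint): Angle of the see-saw stop (rad): 0 up as sprung, 0.30 fully down. The spring lifts it back until a ball detent is passed (most resistance near 0.1, passed at 0.2); from then it holds by itself at about 0.25. Pressing takes up to about 8 N at the middle of the pedal. It lifts an 8 mm thick blade between the rollers at y = 145 mm of the track, 11 mm behind a carton that is home.
- pedal (a point): Middle of the top face of the pedal, a dark steel plate 50 mm (track x) by 56 mm (track y) outside the near rail by the bay's mouth, at (-148, 145, 72) mm of the track when up. Pressed home it goes down about 16 mm and 11 mm away from the track; it hinges on an axis along the track's y through (-88, 145, 25) mm of the track.
- jar: Bystander: glass jar 66 mm across, 140 mm high, standing on the counter; origin at the centre of its underside.
- tomme: Bystander: round brown-rinded cheese 90 mm across, 45 mm high, on the counter; origin at the centre of its underside.
- block: Bystander: piece of yellow cheese 60 x 90 x 45 mm high on the counter beyond the track; origin at the centre of its underside.
- ticket: Bystander: wooden block 35 x 70 x 22 mm high holding an upright price ticket (top 63 mm high), beyond the track; origin at the centre of its underside.

How it is judged (in metres and radians):
On the way, in this order (a step that is already met when the one before it is completed fails the run):
1. the truckle stands on the board, let go (horizontal distance between truckle and board below 0.035 m and z of truckle in the frame of board between 0.007 and 0.017 m and angle between truckle's own z axis and vertical below 0.12 rad and contact force between the fingers and truckle below 0.1 N), for 0.2 s.
2. the carton is fully home in the bay (y of carton in the frame of bay between -0.007 and 0.004 m and x of carton in the frame of bay between -0.01 and 0.01 m and z of carton in the frame of bay between -0.005 and 0.005 m and angle between the y axis of carton and the y axis of track, either way round below 0.12 rad and angle between carton's own z axis and vertical below 0.06 rad), for 0.2 s.
3. the pedal is down past its detent (value of joint stop above 0.22 rad), for 0.2 s.
At the end, for the whole second after the job is handed in: The truckle stands upright on the board (its middle within 35 mm of the board's); the carton lies flat on the rollers, square in the bay, within 7 mm of touching the end stop; the pedal stays down by itself (joint above 0.22 rad); all at rest (all of step 1 and all of step 2 and value of joint stop above 0.22 rad and linear speed of each of truckle, carton below 0.02 m/s).
It fails at once if a bystander is pushed more than 20 mm or tipped (distance of any of jar, tomme, block, ticket from where it was at the start of the episode above 0.02 m or angle between any of jar, tomme, block, ticket's own z axis and vertical above 0.3 rad).
It fails at once if the carton is lifted off or tipped on the rollers (angle between carton's own z axis and vertical above 0.2 rad or z of carton in the frame of track above 0.06 m or z of carton in the frame of track below 0.025 m).
It also fails if it takes over 72 s, if anything falls off the work surface, if the arm or the gripper's body presses on something with over 40 N, if the wrist force passes 120 N, or if a joint passes its speed limit or range.

ROBOT

A 6-joint arm with a two-finger parallel gripper is mounted at the origin on the work surface. World frame = base frame: x ahead of the robot, y to its left, z up, the work surface at z = 0. Lengths are in mm, angles in rad, forces in N, time in s.
With the tool pointing down it reaches from about 400 to 925 mm from the base axis. Payload 12.5 kg.
Tool frame: the origin (TCP) lies between the finger pads; the fingertips stand 11 mm ahead of it and the grasp point (between the pads) lies 8 mm behind it (env.tip_extent is the distance from the TCP to the fingertips, in mm); x points along the fingers, z is the direction in which the jaws open and shut, and the axes are right-handed (so a half turn about x gives the same grasp; the last joint's range is limited). The gripper opens to 95 mm and grips with 3 to 60 N. Pads are 20 mm wide; open, the fingers measure 119 mm over their backs; the gripper's body (75 mm by 180 mm) begins 59 mm behind the grasp point.
Start: joints at [1.202, 0.491, 1.559, -0, 1.092, -0.106], TCP at [162.348, 603.563, 225.661] pointing down, gripper open.
Joint ranges: [-3.1, 3.1], [-0.84, 2.19], [0.05, 2.79], [-1.13, 4.28], [0.06, 2.93], [-2.69, 2.69]. Speed limits (rad/s): [2.22, 2.22, 2.79, 3.14, 3.14, 3.14].

INTERFACE

Orientations are given as [roll, pitch, yaw] about the fixed x, y, z axes, in that order (R = Rz(yaw) Ry(pitch) Rx(roll)).
In Python, from cell import status, imaging, env gives the robot as it stands. The module is installed in compiled form; this text tells all that it offers.
- The arm moves only by the tool apply_moves, never from a script. Its argument "increments" is a list of rows, each a list of 5 numbers: the closure, from 0 (fully open) to 1 (shut), then the shift along the tool's x, y, z in mm, then the turn about the tool's x in degrees. A call has 1 to 10 rows; each row shifts and turns the commanded pose from where the row before left it, along the tool's axes as they then stand; what a row does not reach is not made up. A row lasts 1/10 s, in which the tool goes at most 50 mm and 8.59 degrees, less where a joint would pass 70% of its speed; a pose out of reach is approached as far as the arm can. A call with a gripper value outside its range is refused whole. The fingers move at their own pace and stop on an object; the grip force is fixed at half the most. Time passes only in rows, so rows that do not move let the fingers close. It gives the time, the measured TCP pose, the force and the opening at its end, in the units of the state.
- status.state(): the state, without advancing time (a new reading comes with each control period).
- imaging.read_camera(name): name is "scene" or "top" or "wrist"; returns a dict with "pixels" (384x512x3 uint8, red, green, blue), "fovy" (degrees; the focal length in pixels is half the picture's height over the tangent of half this angle, whatever the lens; pixels are square), "cx", "cy" (the principal point, pixels), "R" (3x3) and "t" (3): a world point X has camera coordinates R X + t. Camera axes: x right, y down, z forward; pixel columns grow to the right and rows downward; lengths in mm; the calibration is good to about 2 mm. A picture is of the moment at which its call begins. There is no depth.
- env.job_done(): hands the job in, once; it reports no verdict.
The state is a dict: "t": time; "joints": joint angles; "qvel": joint speeds; "tau": joint torques, N m; "eef_pos": TCP position; "tcp_rot": TCP orientation; "ft_force": force on the tool from outside, world axes, zero at the start; "moment": the same for the moment, N m; "opening": opening from 0.0 (shut) to 1.0 (fully open).
Only numpy, scipy, OpenCV 4.12 (cv2) and the standard library are available. Lean on these libraries where they do the work, as an engineer would, in place of code of your own. Each camera call takes 0.05 s, during which the arm holds its last target. There are 200 camera calls.

## Working session

There is one attempt and no reset: what is moved stays moved. The work goes in short steps, Python scripts to look and compute and a tool call to move; the robot and the scene stay as the last step left them, time stands still between calls to the robot, and variables do not carry over. Pictures are saved under pics/ and viewed, about 8 in all and at most 12, crops included, and the job is handed in when it is done.

Besides the shell and the picture viewer there is one more tool, called after "Call:" as name(argument=value, ...), one argument or row to a line, values as JSON. apply_moves: Moves the arm, as the interface text tells. Its arguments: {"type":"object","properties":{"increments":{"type":"array"}},"required":["increments"]}

```bash
mkdir -p pics
cat > h.py <<'E'
import numpy as np, cv2
from cell import status, imaging, env
def cam(n):
    c=imaging.read_camera(n); c['f']=192/np.tan(np.radians(c['fovy'])/2); c['R']=np.array(c['R']);c['t']=np.array(c['t']); return c
def ray(c,u,v,z):
    d=c['R'].T@np.array([(u-c['cx'])/c['f'],(v-c['cy'])/c['f'],1]); o=-c['R'].T@c['t']
    return o+d*(z-o[2])/d[2]
def proj(c,X):
    p=c['R']@np.array(X,float)+c['t']; return p[:2]/p[2]*c['f']+[c['cx'],c['cy']]
def save(c,n,s=1): cv2.imwrite('pics/'+n,cv2.resize(c['pixels'][:,:,::-1],None,fx=s,fy=s,interpolation=cv2.INTER_CUBIC))
E
python3 - <<'E'
from h import *
import pickle
s=status.state(); print(s)
cs={}
for n in ['top','scene']:
    c=cam(n); cs[n]=c; save(c,n+'0.png',1.5); print(n,c['f'],c['cx'],c['cy'],-c['R'].T@c['t'],c['R'].round(3).tolist())
pickle.dump(cs,open('c0.pkl','wb'))
E
```

```text
{'t': 0.0, 'joints': array([ 1.20238816e+00,  4.91535408e-01,  1.55948158e+00, -1.23983876e-05,
        1.09166819e+00, -1.05563777e-01]), 'qvel': array([-0.00118826, -0.00016122, -0.00118708, -0.00060388,  0.00021622,
       -0.00120581]), 'tau': array([ 3.46296665e-04, -6.12640214e+01, -2.58182949e+01,  6.93105720e-02,
        4.83004865e-02, -1.08614649e-04]), 'eef_pos': array([162.26468424, 603.31998046, 225.06567684]), 'tcp_rot': array([ 3.04609338,  1.56970375, -1.92913426]), 'ft_force': array([ 0.43582785, -0.46296486,  0.23502514]), 'moment': array([ 0.06315507,  0.04730882, -0.04610308]), 'opening': 0.9982899428736897}
top 366.85735935346946 253.9725537125625 187.84552083098188 [458.10861534 -37.5125895  873.69839842] [[0.014, -1.0, -0.016], [-0.983, -0.011, -0.184], [0.183, 0.018, -0.983]]
scene 413.3897664690738 255.3535826300535 190.9933776538191 [1055.83656333  730.91588904  646.70749241] [[-0.857, 0.515, 0.017], [0.261, 0.463, -0.847], [-0.444, -0.722, -0.531]]
```

View pics/top0.png

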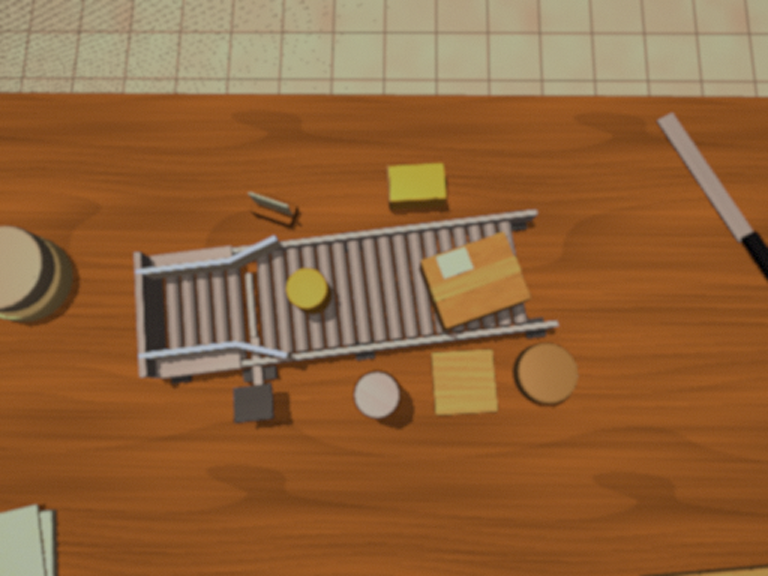

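View pics/scene0.png

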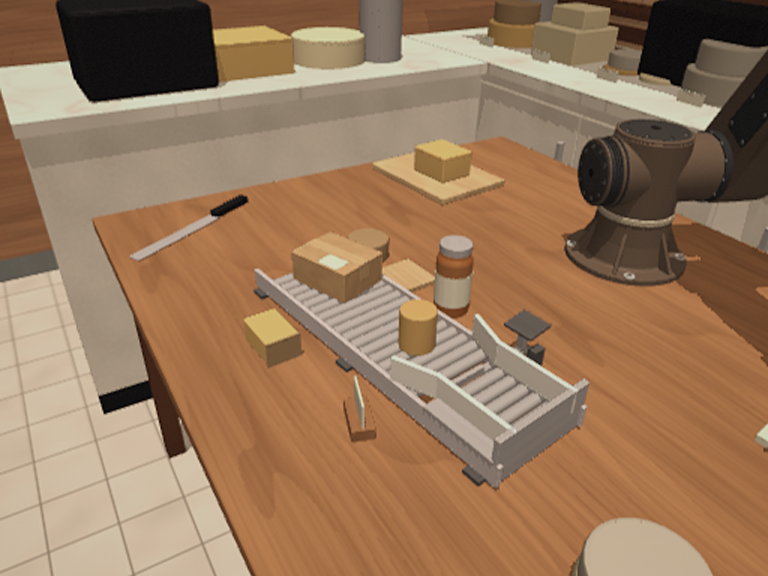

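The top view (1.5×) shows the truckle top at (307,289), the board with corners (432,351) to (497,412), the carton at (475,281) and the end stop at left, x≈140–160. The pedal is at (253,404), the jar at (377,395) and the tomme at (546,374). Up in the picture is world +x and left is +y.

Run:
```python
from h import *
import pickle
cs=pickle.load(open('c0.pkl','rb')); c=cs['top']
P=lambda u,v,z: ray(c,u/1.5,v/1.5,z)[:2]
hsv=cv2.cvtColor(c['pixels'],cv2.COLOR_RGB2HSV)
def comp(lo,hi,box):
    m=cv2.inRange(hsv,np.array(lo),np.array(hi)); k=np.zeros_like(m); x0,y0,x1,y1=[int(b/1.5) for b in box]; k[y0:y1,x0:x1]=m[y0:y1,x0:x1]
    cn=max(cv2.findContours(k,0,2)[0],key=cv2.contourArea); return cn
for n,(u,v) in dict(truck=(307,289),board=(464,382),carton=(475,281),pedal=(253,404)).items(): print(n,hsv[int(v/1.5),int(u/1.5)])
cn=comp([20,150,100],[35,255,255],(270,255,340,325)); (u,v),r=cv2.minEnclosingCircle(cn); print('truckle px',u*1.5,v*1.5,r*1.5, ray(c,u,v,110), 'diam',2*r/c['f']*760)
# board
b=np.array([P(*q,12) for q in [(432,351),(493,349),(497,412),(436,415)]]); print('board',b.round(),b.mean(0),np.linalg.norm(b-np.roll(b,1,0),axis=1))
fr=np.array([P(283,245,44),P(535,213,44)]); nr=np.array([P(300,357,44),P(556,324,44)])
for L in (fr,nr):
    d=L[0]-L[1]; print('rail',L.round(),'dir',np.arctan2(d[1],d[0]))
d=(fr[0]-fr[1])+(nr[0]-nr[1]); d/=np.linalg.norm(d); n=np.array([d[1],-d[0]]) # track x
print('width',(fr[0]-nr[0])@n)
mid=((fr.mean(0)@n)+(nr.mean(0)@n))/2
# y: pedal centre, stop plate top corners z=85
ped=P(253,404,72); print('pedal',ped,'x off',ped@n-mid)
for q in [(135,255,85),(140,376,85),(147,253,85),(152,375,85)]: p=P(*q); print('stop',p.round(1),p@d,p@n-mid)
for q in [(537,213,44),(556,324,44)]: p=P(*q); print('start',p.round(1),p@d,p@n-mid)
car=np.array([P(*q,100) for q in [(421,265),(505,234),(529,297),(450,328)]]); print('carton',car.round(),car.mean(0),np.linalg.norm(car-np.roll(car,1,0),axis=1))
print('ped along',ped@d,'carton along',car.mean(0)@d,car.mean(0)@n-mid,'d',d,'n',n,'mid',mid, 'yaw',np.arctan2(-d[0],d[1]))
e=car[0]-car[1]; e2=car[3]-car[2]; print('carton angles',[np.arctan2(-x[0],x[1]) for x in (e,e2)])
```

```text
truck [ 25 158 178]
board [ 19 150 178]
carton [ 20 147 181]
pedal [17 45 80]
truckle px 305.87313079833984 287.74463653564453 20.683536529541016 [590.79563957  82.57103588 110.        ] diam 57.13206095562369
board [[ 510. -102.]
 [ 515. -197.]
 [ 419. -201.]
 [ 414. -108.]] [ 464.48880347 -152.16078027] [96.91736713 94.68557025 95.32777076 92.82820831]
rail [[ 669.  131.]
 [ 725. -261.]] dir 1.711346492033666
rail [[ 497.   98.]
 [ 551. -286.]] dir 1.7116655821341686
width 175.66881179382094
pedal [428.00643327 157.59130109] x off -147.5227835038154
stop [641.5 342.3] 248.97387311782217 89.73845021702209
stop [465. 318.] 249.65597703496812 -88.417215713806
stop [644.7 324.7] 231.06387542912537 90.46480701819837
stop [466.6 301. ] 232.5365266202578 -89.1827802136952
start [ 725.  -264.5] -363.5939964430285 87.36383446804336
start [ 551.3 -286.5] -360.94052447995523 -87.7718258061376
carton [[ 628.  -80.]
 [ 675. -202.]
 [ 583. -233.]
 [ 537. -121.]] [ 605.70834584 -159.16566087] [ 98.96489976 130.38236772  97.21573815 120.96125968]
ped along 96.00844851663702 carton along -242.53963449004783 -16.000396915298097 d [-0.14024409  0.99011696] n [0.99011696 0.14024409] mid 593.4004605811326 yaw 0.1407079340374091
carton angles [np.float64(0.3710005515119184), np.float64(0.38498094310952957)]
```

```bash
cat >> h.py <<'E'
from scipy.spatial.transform import Rotation as Ro
d=np.array([-.1402,.9901]); n=np.array([.9901,.1402]); O=593.4*n-51*d
def tr(p): p=np.array(p[:2])-O; return np.array([p@n,p@d])
def w(x,y): return O+n*x+d*y
def to(x,y,z,yawdir=None):
    """tool-frame shift from the current pose to world (x,y,z); turn bringing jaw axis onto yawdir"""
    s=status.state(); R=Ro.from_euler('xyz',s['tcp_rot']).as_matrix(); e=np.array([x,y,z])-s['eef_pos']
    print('t',s['t'],'pos',s['eef_pos'].round(1),'track',tr(s['eef_pos']).round(1),'F',s['ft_force'].round(1),'op',round(s['opening'],3),'shift',(R.T@e).round(1)); print('x',R[:,0].round(3),'z',R[:,2].round(3),'y',R[:,1].round(3))
    if yawdir is not None:
        t=R.T@np.array([*yawdir,0]); a=np.degrees(np.arctan2(-t[1],t[2])); print('turn about x',a,'or',a-180*np.sign(a))
E
python3 - <<'E'
from h import *
import pickle
cs=pickle.load(open('c0.pkl','rb')); c=cs['top']
P=lambda u,v,z: ray(c,u/1.5,v/1.5,z)[:2]
print('jar',P(377,395,140),tr(P(377,395,140)),'tomme',P(546,374,45),tr(P(546,374,45)))
print('board tr',tr([464.5,-152.2]),'truckle',tr([590.8,82.6]),'carton',tr([605.7,-159.2]))
to(591,83,200,n)
E
```

```text
jar [444.45286289 -20.89174801] [-156.2489768   -31.99955453] tomme [ 476.75479773 -268.20123595] [-158.93962132 -281.3894098 ]
board tr [-154.80972327 -164.81846345] truckle [ 3.15886673 49.94975655] carton [ -15.98900327 -191.54540345]
t 0.1 pos [162.3 603.3 225.1] track [-348.1  625.6] F [-0.5 -0.1 -0.3] op 0.999 shift [  25.5 -549.2 -391.1]
x [-0.    -0.001 -1.   ] z [ 0.26   0.966 -0.001] y [-0.966  0.26   0.   ]
turn about x 66.88276106661911 or -113.11723893338089
```

Call:
apply_moves(
  increments=[
    [0, 0, -20, -14, 0],
    [0, 0, -40, -28, 0],
    [0, 0, -40, -28, 0],
    [0, 0, -40, -28, 0],
    [0, 0, -40, -28, 0],
    [0, 0, -40, -28, 0],
    [0, 0, -40, -28, 0],
    [0, 0, -40, -28, 0],
    [0, 0, -40, -28, 0],
    [0, 0, -40, -28, 0],
  ],
)

```text
t: 1.1
eef_pos: [461.1, 246.2, 225.6]
tcp_rot: [1.603, 1.571, 2.911]
ft_force: [0.5, 1.0, -0.4]
opening: 1.001
```

Call:
apply_moves(
  increments=[
    [0, 0, -40, -28, 0],
    [0, 0, -40, -28, 0],
    [0, 0, -40, -28, 0],
    [0, 0, -20, -20, 0],
    [0, 0, -10, -8, 8],
    [0, 0, 0, 0, 8],
    [0, 0, 0, 0, 8.5],
    [0, 0, 0, 0, 8.5],
    [0, 0, 0, 0, 8.5],
    [0, 0, 0, 0, 8.5],
  ],
)

```text
t: 2.1
eef_pos: [575.8, 100.8, 225.3]
tcp_rot: [2.674, 1.57, 3.103]
ft_force: [-0.6, -0.5, -0.0]
opening: 1.001
```

Call:
apply_moves(
  increments=[
    [0, 0, 0, 0, 8.5],
    [0, 0, 0, 0, 8.4],
    [0, 0, 0, 0, 0],
    [0, 0, 0, 0, 0],
  ],
)

```text
t: 2.5
eef_pos: [575.9, 100.9, 225.4]
tcp_rot: [2.813, 1.57, 2.957]
ft_force: [-0.7, -0.1, -0.8]
opening: 1.001
```

Run:
```python
from h import *
to(591,83,200,n)
c=cam('wrist'); save(c,'w1.png',1.5)
import pickle; pickle.dump(c,open('w1.pkl','wb'))
```

```text
t 2.5 pos [575.9 100.9 225.4] track [-9.1 70.1] F [-0.7 -0.1 -0.8] op 1.001 shift [ 25.4 -19.9  12.4]
x [-0.  0. -1.] z [ 0.99   0.144 -0.   ] y [-0.144  0.99   0.   ]
turn about x 0.23507683008579153 or -179.7649231699142
```

View pics/w1.png

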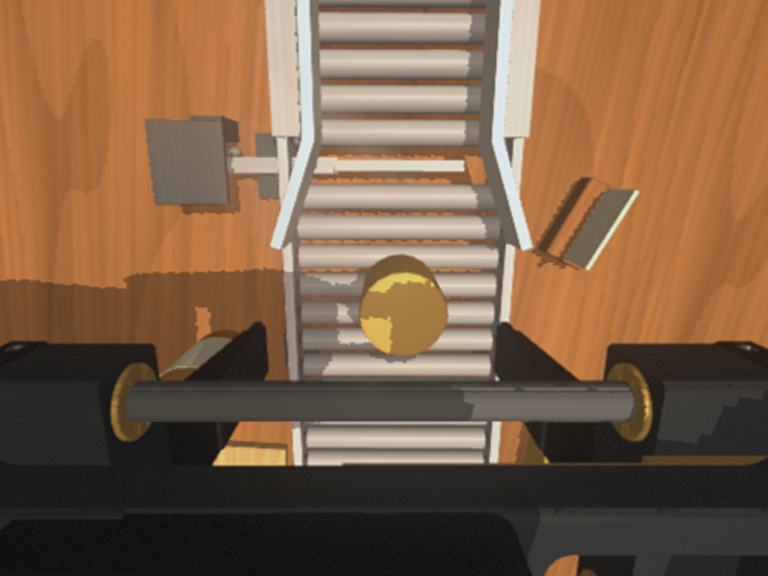

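The wrist view (1.5×) shows the truckle top disc at about (404,314) with radius ~42. The pedal top is at (187,162), the flare tips at (276,247) and (527,247), and the bends at (308,137) and (496,137).

Run:
```python
from h import *
import pickle
c=pickle.load(open('w1.pkl','rb'))
P=lambda u,v,z: ray(c,u/1.5,v/1.5,z)
for n_,q in dict(truckle=(404,314,110),left=(361,312,110),right=(447,312,110),ped=(187,162,72),fl=(276,247,85),fr=(527,247,85),bl=(308,135,85),br=(496,135,85),blade=(400,166,35)).items():
    p=P(*q); print(n_,p.round(1),tr(p).round(1))
print('cam',(-c['R'].T@c['t']).round(1))
p=P(404,314,110); to(p[0],p[1],87,n)
```

```text
truckle [593.5  83.7 110. ] [ 5.9 50.7]
left [565.1  81.  110. ] [-22.5  52. ]
right [621.3  89.2 110. ] [34.3 52.2]
ped [432.  159.1  72. ] [-143.4  147.9]
fl [500.5 111.4  85. ] [-82.2  91.1]
fr [672.8 136.3  85. ] [91.9 91.6]
bl [515.  187.8  85. ] [-57.2 164.7]
br [636.2 205.4  85. ] [ 65.3 165.1]
blade [579.2 178.5  35. ] [  5.1 146.5]
cam [565.6 169.2 384.8]
t 2.55 pos [575.9 100.8 225.5] track [-9.  70.1] F [ 0.5 -0.1 -0.8] op 0.998 shift [138.5 -19.5  14.9]
x [-0.  0. -1.] z [ 0.99   0.144 -0.   ] y [-0.144  0.99   0.   ]
turn about x 0.21716823757846548 or -179.78283176242152
```

Call:
apply_moves(
  increments=[
    [0, 0, -10, 7, 0],
    [0, 0, -10, 8, 0],
    [0, 30, 0, 0, 0],
    [0, 35, 0, 0, 0],
    [0, 35, 0, 0, 0],
    [0, 25, 0, 0, 0],
    [0, 13, 0, 0, 0],
    [0, 0, 0, 0, 0],
    [1, 0, 0, 0, 0],
    [1, 0, 0, 0, 0],
  ],
)

```text
t: 3.55
eef_pos: [594.4, 83.1, 89.0]
tcp_rot: [-0.073, 1.569, 0.068]
ft_force: [-0.0, 0.6, -0.1]
opening: 0.885
```

Call:
apply_moves(
  increments=[
    [1, 0, 0, 0, 0],
    [1, 0, 0, 0, 0],
    [1, 0, 0, 0, 0],
    [1, 0, 0, 0, 0],
    [1, -10, 0, 0, 0],
    [1, -25, 0, 0, 0],
    [1, -35, 0, 0, 0],
    [1, -35, 0, 0, 0],
    [1, -20, 0, 0, 0],
    [1, 0, 0, 0, 0],
  ],
)

```text
t: 4.55
eef_pos: [594.5, 83.2, 215.8]
tcp_rot: [-0.094, 1.566, 0.047]
ft_force: [0.1, 0.9, -2.3]
opening: 0.622
```

```bash
sed -i 's/O=593.4\*n-51\*d/O=596*n-49*d/' h.py
python3 - <<'E'
from h import *
to(464.5,-152.2,212,n)
E
```

```text
t 4.55 pos [594.5  83.2 215.8] track [ 4.3 48.1] F [ 0.1  0.9 -2.3] op 0.622 shift [   3.1 -214.9 -161.7]
x [ 0.005  0.    -1.   ] z [0.99  0.14  0.005] y [-0.14  0.99 -0.  ]
turn about x -0.00701949405732703 or 179.99298050594268
```

Call:
apply_moves(
  increments=[
    [1, 0, -17, -12, 0],
    [1, 0, -33, -25, 0],
    [1, 0, -38, -29, 0],
    [1, 0, -38, -29, 0],
    [1, 0, -38, -29, 0],
    [1, 0, -33, -25, 0],
    [1, 0, -18, -13, 0],
    [1, 0, 0, 0, 0],
    [1, 0, 0, 0, 0],
    [1, 0, 0, 0, 0],
  ],
)

```text
t: 5.55
eef_pos: [463.4, -151.7, 212.1]
tcp_rot: [2.336, 1.57, 2.477]
ft_force: [0.5, -0.3, -1.3]
opening: 0.622
```

Run:
```python
from h import *
to(464.5,-152.2,62,n)
c=cam('wrist'); save(c,'w2.png',1.2)
c2=cam('top'); save(c2,'t2.png',1.5)
import pickle; pickle.dump((c,c2),open('w2.pkl','wb'))
```

```text
t 5.55 pos [ 463.4 -151.7  212.1] track [-158.5 -166.2] F [ 0.5 -0.3 -1.3] op 0.622 shift [150.1  -0.8   1.2]
x [-0.001  0.001 -1.   ] z [ 0.99   0.141 -0.001] y [-0.141  0.99   0.001]
turn about x 0.017514720617392326 or -179.98248527938262
```

View pics/w2.png

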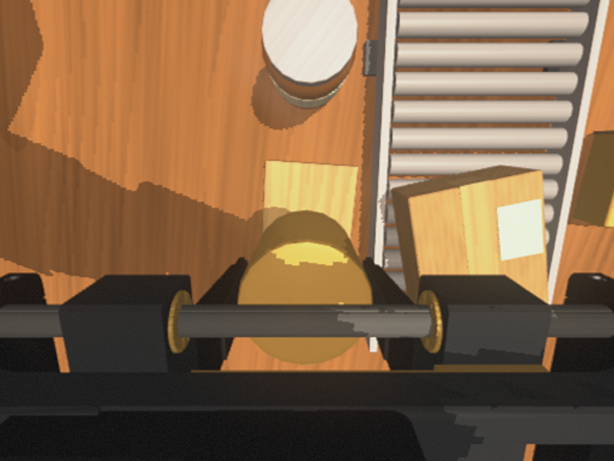

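The wrist view shows the board's far edge with corners at (266,160) and (357,166) (1.2×). The truckle hangs upright between the fingers, and the carton is clear to the right.

Run:
```python
from h import *
import pickle
c,_=pickle.load(open('w2.pkl','rb'))
for q in [(266,160),(357,166)]:
    print(ray(c,q[0]/1.2,q[1]/1.2,12).round(1))
```

```text
[ 417.2 -107.6   12. ]
[ 509.5 -100.6   12. ]
```

Call:
apply_moves(
  increments=[
    [1, 20, 0, 0, 0],
    [1, 30, 0, 0, 0],
    [1, 30, 0, 0, 0],
    [1, 25, 0, 0, 0],
    [1, 15, 0, 0, 0],
    [1, 8, 0, 0, 0],
    [1, 7, 0, 0, 0],
    [1, 0, 0, 0, 0],
    [1, 0, 0, 0, 0],
    [1, 0, 0, 0, 0],
  ],
)

```text
t: 6.65
eef_pos: [463.6, -152.5, 78.2]
tcp_rot: [-0.509, 1.57, -0.369]
ft_force: [-0.0, -1.0, -2.1]
opening: 0.624
```

Call:
apply_moves(
  increments=[
    [1, 6, 0, 0, 0],
    [1, 4, 0, 0, 0],
    [1, 3, 0, 0, 0],
    [1, 2, 0, 0, 0],
    [1, 0, 0, 0, 0],
    [1, 0, 0, 0, 0],
  ],
)

```text
t: 7.25
eef_pos: [463.3, -152.4, 62.6]
tcp_rot: [2.036, 1.571, 2.176]
ft_force: [0.0, 0.3, -0.4]
opening: 0.622
```

Call:
apply_moves(
  increments=[
    [1, 1, 0, 0, 0],
    [1, 1, 0, 0, 0],
    [1, 0, 0, 0, 0],
    [1, 0, 0, 0, 0],
  ],
)

```text
t: 7.65
eef_pos: [463.3, -152.4, 60.6]
tcp_rot: [1.015, 1.571, 1.156]
ft_force: [0.0, 0.1, -1.2]
opening: 0.62
```

Call:
apply_moves(
  increments=[
    [1, 1, 0, 0, 0],
    [1, 0.5, 0, 0, 0],
    [1, 0, 0, 0, 0],
    [1, 0, 0, 0, 0],
  ],
)

```text
t: 8.05
eef_pos: [463.3, -152.5, 60.1]
tcp_rot: [-0.556, 1.57, -0.416]
ft_force: [-4.4, 0.4, 15.0]
opening: 0.623
```

Call:
apply_moves(
  increments=[
    [1, -0.7, 0, 0, 0],
    [0.3, 0, 0, 0, 0],
    [0.15, 0, 0, 0, 0],
    [0.1, 0, 0, 0, 0],
    [0, 0, 0, 0, 0],
    [0, 0, 0, 0, 0],
    [0, -10, 0, 0, 0],
    [0, -30, 0, 0, 0],
    [0, -40, 0, 0, 0],
    [0, -40, 0, 0, 0],
  ],
)

```text
t: 9.05
eef_pos: [462.9, -152.2, 181.7]
tcp_rot: [2.452, 1.57, 2.592]
ft_force: [1.0, -0.1, -0.0]
opening: 0.998
```

Run:
```python
from h import *
import pickle
c=cam('top'); c2=cam('scene')
a=c['pixels'][120:300,150:400]; b=c2['pixels'][120:300,120:370]
cv2.imwrite('pics/m3.png',cv2.resize(np.vstack([a,b])[:,:,::-1],None,fx=1.6,fy=1.6,interpolation=cv2.INTER_CUBIC))
pickle.dump((c,c2),open('m3.pkl','wb'))
to(*w(-15,-330),150,n)
```

```text
t 9.15 pos [ 464.9 -153.1  184.8] track [-157.2 -167.7] F [-0.7 -1.1 -0.7] op 1.002 shift [  36.5 -162.1  142. ]
x [ 0.007 -0.004 -1.   ] z [0.99  0.14  0.007] y [-0.14   0.99  -0.005]
turn about x -0.008854125079687062 or 179.9911458749203
```

View pics/m3.png

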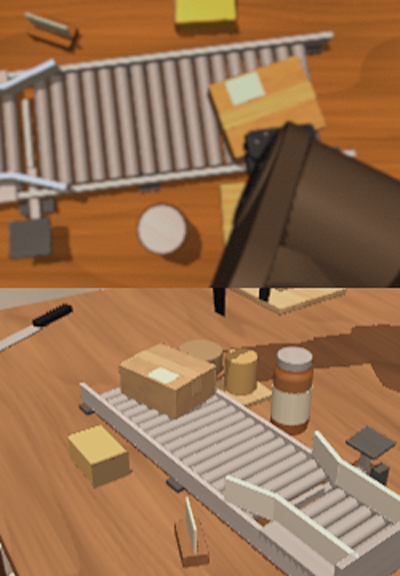

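The truckle stands upright on the board, and the carton and bystanders haven't moved. Next I go behind the carton.

Call:
apply_moves(
  increments=[
    [0.3, 0, -16, 14, 0],
    [0.3, 0, -30, 26, 0],
    [0.3, 0, -36, 32, 0],
    [0.3, 0, -36, 32, 0],
    [0.3, 0, -30, 26, 0],
    [0.3, 0, -15, 12, 0],
    [0.3, 20, 0, 0, 0],
    [0.3, 35, 0, 0, 0],
    [0.3, 35, 0, 0, 0],
    [0.3, 20, 0, 0, 0],
  ],
)

```text
t: 10.15
eef_pos: [625.5, -293.3, 66.7]
tcp_rot: [2.446, 1.567, 2.587]
ft_force: [-0.9, 0.4, -0.5]
opening: 0.701
```

Call:
apply_moves(
  increments=[
    [0.3, 10, 0, 0, 0],
    [0.3, 0, 0, 0, 0],
  ],
)

```text
t: 10.35
eef_pos: [626.2, -293.6, 58.6]
tcp_rot: [2.434, 1.569, 2.574]
ft_force: [-0.2, 0.4, 0.3]
opening: 0.698
```

Run:
```python
from h import *
to(*w(-15,-330),63,n)
c=cam('wrist'); save(c,'w4.png',1.2)
import pickle; pickle.dump(c,open('w4.pkl','wb'))
```

```text
t 10.35 pos [ 626.2 -293.6   58.6] track [ -17.2 -329.5] F [-0.2  0.4  0.3] op 0.698 shift [-4.4 -0.4  2.1]
x [-0.002  0.001 -1.   ] z [ 0.99   0.14  -0.002] y [-0.14   0.99   0.001]
turn about x -0.01650498964354687 or 179.98349501035645
```

View pics/w4.png

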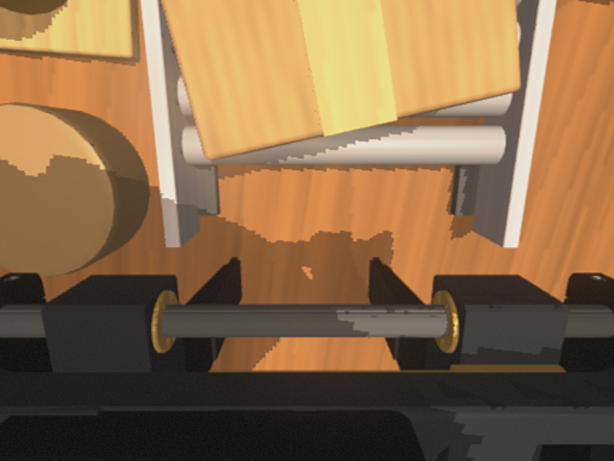

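The wrist view (1.2×) shows the carton's top rear corners at (210,158) and (520,90), and the rail ends at (175,246) and (512,246). The fingers are behind it and clear.

Run:
```python
from h import *
import pickle
c=pickle.load(open('w4.pkl','rb'))
for q in [(210,158,100),(520,90,100),(175,246,44),(512,246,44)]:
    print(tr(ray(c,q[0]/1.2,q[1]/1.2,q[2])).round(1))
```

```text
[ -48.8 -266. ]
[  50.8 -245. ]
[ -85.1 -313.5]
[  90.4 -313.7]
```

Call:
apply_moves(
  increments=[
    [0.3, -4, 0, 8, 0],
    [0.3, 0, 10, 9, 0],
    [0.3, 0, 15, 0, 0],
    [0.3, 0, 15, 0, 0],
    [0.3, 0, 6, 0, 0],
    [0.3, 0, 4, 0, 0],
    [0.3, 0, 4, 0, 0],
    [0.3, 0, 4, 0, 0],
    [0.3, 0, 4, 0, 0],
    [0.3, 0, 4, 0, 0],
  ],
)

```text
t: 11.4
eef_pos: [634.3, -226.2, 63.9]
tcp_rot: [-0.474, 1.57, -0.334]
ft_force: [1.1, -2.1, 1.0]
opening: 0.7
```

Call:
apply_moves(
  increments=[
    [0.3, 0, 4, 0, 0],
    [0.3, 0, 4, 0, 0],
    [0.3, 0, 4, 0, 0],
    [0.3, 0, 4, 0, 0],
    [0.3, 0, 4, 0, 0],
    [0.3, 0, 4, 0, 0],
    [0.3, 0, 4, 0, 0],
    [0.3, 0, 4, 0, 0],
    [0.3, 0, 4, 0, 0],
    [0.3, 0, 4, 0, 0],
  ],
)

```text
t: 12.4
eef_pos: [628.6, -186.3, 63.8]
tcp_rot: [0.939, 1.571, 1.08]
ft_force: [-0.5, -1.2, 0.9]
opening: 0.7
```

Run:
```python
from h import *
to(*w(0,160),63,n)
c=cam('wrist'); save(c,'w5.png',1.2)
import pickle; pickle.dump(c,open('w5.pkl','wb'))
```

```text
t 12.4 pos [ 628.6 -186.3   63.8] track [   0.3 -223.6] F [-0.5 -1.2  0.9] op 0.7 shift [  0.8 383.6  -0.5]
x [ 0.  0. -1.] z [0.99 0.14 0.  ] y [-0.14  0.99  0.  ]
turn about x -0.018193952354345656 or 179.98180604764565
```

View pics/w5.png

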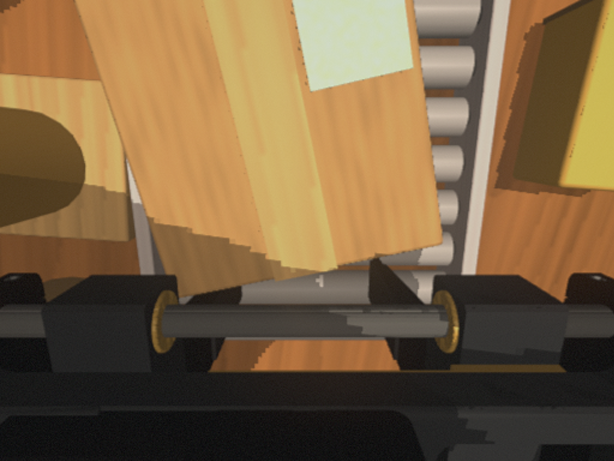

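The carton rolled straight without turning: the rear edge, (185,295) to (440,243), still slopes 0.2. The rollers resist turning, so I'll nudge the front of its near side towards +x from the side, fingers shut and high enough to clear the jar.

Call:
apply_moves(
  increments=[
    [0.3, 0, -15, 0, 0],
    [1, -30, 0, 0, 0],
    [1, -35, 0, 0, 0],
    [1, -15, 0, -10, 0],
    [1, 0, 20, -24, 0],
    [1, 0, 35, -28, 0],
    [1, 0, 35, -28, 0],
    [1, 0, 30, -18, 0],
    [1, 0, 10, 0, 0],
    [1, 0, 0, 0, 0],
  ],
)

```text
t: 13.45
eef_pos: [505.6, -87.5, 144.0]
tcp_rot: [-0.073, 1.57, 0.068]
ft_force: [-0.0, -0.2, 0.7]
opening: 0.025
```

Run:
```python
from h import *
to(*w(-108,-109),79,n)
c=cam('wrist'); save(c,'w6.png',1.2)
import pickle; pickle.dump(c,open('w6.pkl','wb'))
```

```text
t 13.45 pos [505.6 -87.5 144. ] track [-107.7 -108.5] F [-0.  -0.2  0.7] op 0.025 shift [65.  -0.5 -0.3]
x [ 0.  0. -1.] z [0.99  0.141 0.   ] y [-0.141  0.99  -0.   ]
turn about x 0.03755752523498551 or -179.96244247476503
```

View pics/w6.png

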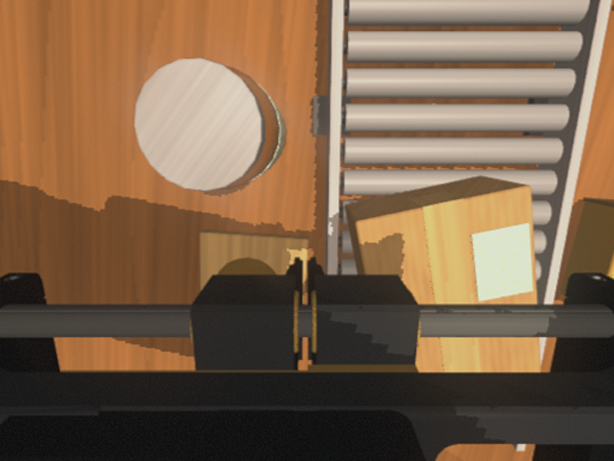

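The wrist view shows the carton's top front corners at about (357,223) and (530,185) (1.2×), with the jar top at (200,125) ahead and left.

Run:
```python
from h import *
import pickle
c=pickle.load(open('w6.pkl','rb'))
for q in [(357,223,100),(530,185,100),(200,124,140),(333,100,44),(574,100,44)]:
    print(tr(ray(c,q[0]/1.2,q[1]/1.2,q[2])).round(1))
```

```text
[-76.7 -87.2]
[ 23.3 -64.5]
[-155.   -32.2]
[-88.1 -11.9]
[ 80.8 -11.9]
```

Call:
apply_moves(
  increments=[
    [1, 20, 0, 0, 0],
    [1, 30, 0, 0, 0],
    [1, 15, 0, 0, 0],
    [1, 0, 0, 8, 0],
    [1, 0, 0, 8, 0],
    [1, 0, 0, 5, 0],
    [1, 0, 0, 4, 0],
    [1, 0, 0, 4, 0],
    [1, 0, 0, 4, 0],
    [1, 0, 0, 3, 0],
  ],
)

```text
t: 14.5
eef_pos: [540.8, -82.5, 79.4]
tcp_rot: [2.789, 1.569, 2.929]
ft_force: [-6.3, -0.7, 3.8]
opening: 0.006
```

Call:
apply_moves(
  increments=[
    [1, 0, 0, 3, 0],
    [1, 0, 0, 3, 0],
    [1, 0, 0, 2, 0],
    [1, 0, 0, 0, 0],
    [1, 0, 0, 0, 0],
  ],
)

```text
t: 15.0
eef_pos: [549.1, -81.6, 79.3]
tcp_rot: [1.385, 1.571, 1.526]
ft_force: [-5.5, 1.7, 5.8]
opening: 0.003
```

Run:
```python
from h import *
to(*w(-108,-109),79,n)
c=cam('wrist'); save(c,'w7.png',1.2); t=cam('top')
import pickle; pickle.dump((c,t),open('w7.pkl','wb'))
```

```text
t 15.0 pos [549.1 -81.6  79.3] track [ -63.7 -108.7] F [-5.5  1.7  5.8] op 0.003 shift [  0.3  -0.2 -44.2]
x [ 0.  0. -1.] z [0.99 0.14 0.  ] y [-0.14  0.99  0.  ]
turn about x -0.004068041087842788 or 179.99593195891217
```

View pics/w7.png

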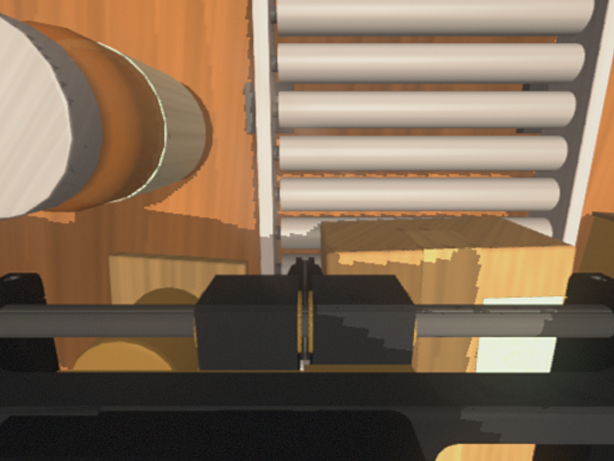

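The carton now sits square, with its top front edge from (327,253) to (575,244). The jar hasn't moved.

Run:
```python
from h import *
import pickle
c,t=pickle.load(open('w7.pkl','rb'))
for q in [(327,253,100),(575,244,100),(264,100,44),(590,100,44)]:
    print(tr(ray(c,q[0]/1.2,q[1]/1.2,q[2])).round(1))
```

```text
[-54.8 -85.1]
[ 48.1 -81.3]
[-85.4 -19. ]
[ 86.1 -19.1]
```

Call:
apply_moves(
  increments=[
    [1, 0, 0, -12, 0],
    [1, -30, 0, -3, 0],
    [1, -35, 0, 0, 0],
    [1, -10, 0, 0, 0],
    [0.3, 0, -25, 15, 0],
    [0.3, 0, -36, 20, 0],
    [0.3, 0, -36, 20, 0],
    [0.3, 0, -36, 18, 0],
    [0.3, 0, -15, 6, 0],
    [0.3, 0, 0, 0, 0],
  ],
)

```text
t: 16.1
eef_pos: [633.6, -221.2, 152.6]
tcp_rot: [-0.385, 1.571, -0.247]
ft_force: [-0.1, 0.0, -0.5]
opening: 0.453
```

Call:
apply_moves(
  increments=[
    [0.3, 20, 0, 0, 0],
    [0.3, 35, 0, 0, 0],
    [0.3, 26, 0, 0, 0],
    [0.3, 10, 0, 0, 0],
    [0.3, 0, 0, 0, 0],
    [0.3, 0, 10, 0, 0],
    [0.3, 0, 10, 0, 0],
    [0.3, 0, 6, 0, 0],
    [0.3, 0, 6, 0, 0],
    [0.3, 0, 6, 0, 0],
  ],
)

```text
t: 17.1
eef_pos: [628.3, -181.2, 63.5]
tcp_rot: [-0.595, 1.569, -0.454]
ft_force: [0.5, -1.8, 1.5]
opening: 0.703
```

Run:
```python
from h import *
to(*w(1.5,150),63,n)
```

```text
t 17.1 pos [ 628.3 -181.2   63.5] track [   0.7 -218.5] F [ 0.5 -1.8  1.5] op 0.703 shift [2.000e-01 3.685e+02 9.000e-01]
x [ 0.001 -0.001 -1.   ] z [0.99  0.14  0.001] y [-0.14   0.99  -0.001]
turn about x 0.003819038891771477 or -179.99618096110822
```

Call:
apply_moves(
  increments=[
    [0.3, 0, 7, 0, 0],
    [0.3, 0, 8, 0, 0],
    [0.3, 0, 10, 0, 0],
    [0.3, 0, 10, 0, 0],
    [0.3, 0, 10, 0, 0],
    [0.3, 0, 10, 0, 0],
    [0.3, 0, 10, 0, 0],
    [0.3, 0, 10, 0, 0],
    [0.3, 0, 10, 0, 0],
    [0.3, 0, 10, 0, 0],
  ],
)

```text
t: 18.1
eef_pos: [614.5, -86.7, 62.8]
tcp_rot: [1.858, 1.571, 1.998]
ft_force: [1.2, -1.1, 0.3]
opening: 0.701
```

Call:
apply_moves(
  increments=[
    [0.3, 0, 10, 0, 0],
    [0.3, 0, 10, 0, 0],
    [0.3, 0, 10, 0, 0],
    [0.3, 0, 10, 0, 0],
    [0.3, 0, 10, 0, 0],
    [0.3, 0, 10, 0, 0],
    [0.3, 0, 10, 0, 0],
    [0.3, 0, 8, 0, 0],
    [0.3, 0, 7, 0, 0],
    [0.3, 0, 6, 0, 0],
  ],
)

```text
t: 19.1
eef_pos: [601.8, 3.1, 62.7]
tcp_rot: [2.711, 1.57, 2.851]
ft_force: [0.6, -1.8, 0.6]
opening: 0.699
```

Run:
```python
from h import *
to(*w(1.5,150),63,n)
c=cam('wrist'); save(c,'w8.png',1.2)
import pickle; pickle.dump(c,open('w8.pkl','wb'))
```

```text
t 19.1 pos [601.8   3.1  62.7] track [  0.3 -32.3] F [ 0.6 -1.8  0.6] op 0.699 shift [ -0.2 182.3   1.2]
x [-0.  0. -1.] z [ 0.99  0.14 -0.  ] y [-0.14  0.99  0.  ]
turn about x -0.005696320073105873 or 179.9943036799269
```

View pics/w8.png

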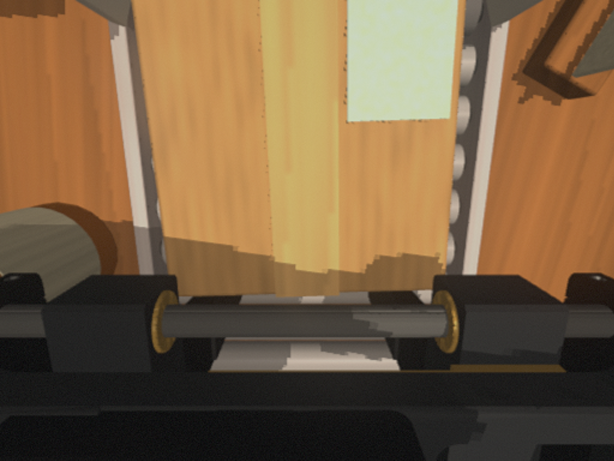

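The carton is square on the rollers and centred on the fingers, its rear edge running from (165,296) to (447,292). I'm pushing on.

Call:
apply_moves(
  increments=[
    [0.3, 0, 7, 0, 0],
    [0.3, 0, 8, 0, 0],
    [0.3, 0, 8, 0, 0],
    [0.3, 0, 8, 0, 0],
    [0.3, 0, 8, 0, 0],
    [0.3, 0, 8, 0, 0],
    [0.3, 0, 8, 0, 0],
    [0.3, 0, 8, 0, 0],
    [0.3, 0, 8, 0, 0],
    [0.3, 0, 7, 0, 0],
  ],
)

```text
t: 20.15
eef_pos: [590.9, 80.5, 62.8]
tcp_rot: [1.553, 1.571, 1.693]
ft_force: [-0.3, -1.3, -0.7]
opening: 0.699
```

Call:
apply_moves(
  increments=[
    [0.3, 0, 7, 0, 0],
    [0.3, 0, 7, 0, 0],
    [0.3, 0, 7, 0, 0],
    [0.3, 0, 7, 0, 0],
    [0.3, 0, 7, 0, 0],
    [0.3, 0, 7, 0, 0],
    [0.3, 0, 7, 0, 0],
    [0.3, 0, 6, 0, 0],
    [0.3, 0, 5, 0, 0],
    [0.3, 0, 5, 0, 0],
  ],
)

```text
t: 21.15
eef_pos: [581.9, 144.5, 62.9]
tcp_rot: [0.705, 1.571, 0.846]
ft_force: [-0.1, -1.5, -0.5]
opening: 0.694
```

Call:
apply_moves(
  increments=[
    [0.3, 0, 4, 0, 0],
    [0.3, 0, 4, 0, 0],
    [0.3, 0, 4, 0, 0],
    [0.3, 0, 4, 0, 0],
    [0.3, 0, 3, 0, 0],
    [0.3, 0, 3, 0, 0],
    [0.3, 0, 3, 0, 0],
  ],
)

```text
t: 21.85
eef_pos: [578.5, 169.1, 62.9]
tcp_rot: [0.871, 1.571, 1.012]
ft_force: [-0.7, -1.1, 0.0]
opening: 0.7
```

Run:
```python
from h import *
to(*w(1.5,150),63,n)
c=cam('wrist'); save(c,'w9.png',1.2)
import pickle; pickle.dump(c,open('w9.pkl','wb'))
```

```text
t 21.85 pos [578.5 169.1  62.9] track [  0.5 135.3] F [-0.7 -1.1  0. ] op 0.7 shift [-0.1 14.7  1. ]
x [ 0.  0. -1.] z [0.99 0.14 0.  ] y [-0.14  0.99  0.  ]
turn about x -0.02084811042622379 or 179.97915188957379
```

View pics/w9.png

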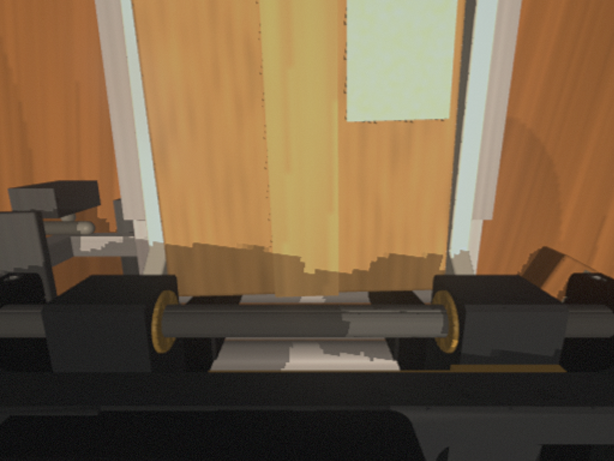

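The carton is entering between the cheeks, square and with a gap on both sides. I'll finish with small steps until the force rises.

Call:
apply_moves(
  increments=[
    [0.3, 0, 3, 0, 0],
    [0.3, 0, 3, 0, 0],
    [0.3, 0, 2, 0, 0],
    [0.3, 0, 2, 0, 0],
    [0.3, 0, 1, 0, 0],
    [0.3, 0, 0, 0, 0],
  ],
)

```text
t: 22.5
eef_pos: [576.9, 180.0, 62.8]
tcp_rot: [1.097, 1.571, 1.237]
ft_force: [-0.4, -0.4, -0.2]
opening: 0.697
```

Call:
apply_moves(
  increments=[
    [0.3, 0, 1, 0, 0],
    [0.3, 0, 1, 0, 0],
    [0.3, 0, 0, 0, 0],
  ],
)

```text
t: 22.8
eef_pos: [576.1, 180.8, 62.8]
tcp_rot: [-2.542, 1.569, -2.401]
ft_force: [-2.1, -7.9, 1.4]
opening: 0.702
```

Call:
apply_moves(
  increments=[
    [0.3, 0, 0.7, 0, 0],
    [0.3, 0, 0, 0, 0],
    [0.3, 0, 0, 0, 0],
    [0.3, 0, 0, 0, 0],
  ],
)

```text
t: 23.2
eef_pos: [575.8, 181.1, 62.7]
tcp_rot: [-2.555, 1.568, -2.413]
ft_force: [-2.7, -12.0, 3.3]
opening: 0.701
```

Run:
```python
from h import *
to(*w(-145,147),110,n)
```

```text
t 23.2 pos [575.8 181.1  62.7] track [ -0.5 147.5] F [ -2.7 -12.    3.3] op 0.701 shift [ -46.9   -0.5 -144.6]
x [-0.002 -0.002 -1.   ] z [ 0.99   0.141 -0.002] y [-0.141  0.99  -0.002]
turn about x 0.03926101761482669 or -179.96073898238518
```

12 N steady with no further travel means the carton is against the stop. Next I back off, rise and go over the pedal.

Call:
apply_moves(
  increments=[
    [0.3, 0, -4, 0, 0],
    [0.3, 0, -12, 0, 0],
    [1, -30, 0, 0, 0],
    [1, -40, 0, 0, 0],
    [1, -20, 3, -15, 0],
    [1, 0, 5, -35, 0],
    [1, 0, 5, -40, 0],
    [1, 0, 0, -40, 0],
    [1, 0, 0, -18, 0],
    [1, 0, 0, 0, 0],
  ],
)

```text
t: 24.2
eef_pos: [428.6, 158.2, 153.2]
tcp_rot: [2.673, 1.57, 2.814]
ft_force: [0.3, 0.2, -0.1]
opening: 0.085
```

Run:
```python
from h import *
to(*w(-149,144),85,n)
c=cam('wrist'); c2=cam('top')
b=cv2.resize(c2['pixels'][130:300,80:300],None,fx=1.8,fy=1.8)
a=c['pixels']; hh=max(a.shape[0],b.shape[0]); 
o=np.zeros((hh,a.shape[1]+b.shape[1],3),np.uint8); o[:a.shape[0],:a.shape[1]]=a; o[:b.shape[0],a.shape[1]:]=b
o=cv2.resize(o,None,fx=.85,fy=.85); print(o.shape)
cv2.imwrite('pics/m10.png',o[:,:,::-1])
```

```text
t 24.2 pos [428.6 158.2 153.2] track [-149.4  145.6] F [ 0.3  0.2 -0.1] op 0.085 shift [68.2 -1.6  0.4]
x [-0.  0. -1.] z [ 0.99  0.14 -0.  ] y [-0.14  0.99  0.  ]
turn about x -0.014092610373806548 or 179.9859073896262
(326, 772, 3)
```

View pics/m10.png

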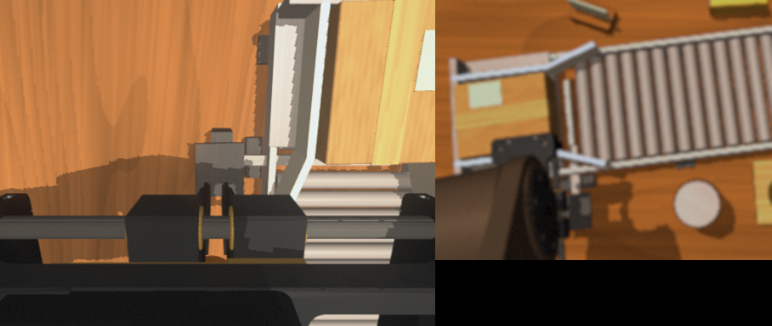

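The carton is fully in the bay and the pedal is right under the fingertips. Now I press.

Call:
apply_moves(
  increments=[
    [1, 20, 0, 0, 0],
    [1, 25, 0, 0, 0],
    [1, 15, 0, 0, 0],
    [1, 5, 0, 0, 0],
    [1, 4, 0, 0, 0],
    [1, 3, 0, 0, 0],
    [1, 3, 0, 0, 0],
    [1, 3, 0, 0, 0],
    [1, 2, 0, 0, 0],
    [1, 0, 0, 0, 0],
  ],
)

```text
t: 25.3
eef_pos: [430.6, 158.8, 73.3]
tcp_rot: [0.154, 1.57, 0.295]
ft_force: [-2.9, -1.3, 6.6]
opening: 0.003
```

Call:
apply_moves(
  increments=[
    [1, 2, 0, 0, 0],
    [1, 2, 0, 0, 0],
    [1, 2, 0, 0, 0],
    [1, 0, 0, 0, 0],
  ],
)

```text
t: 25.7
eef_pos: [429.8, 158.7, 66.8]
tcp_rot: [3.079, 1.569, -3.064]
ft_force: [-6.9, 0.1, 7.3]
opening: 0.003
```

Call:
apply_moves(
  increments=[
    [1, 1.5, 0, 0, 0],
    [1, 0, 0, 0, 0],
    [1, 0, 0, 0, 0],
  ],
)

```text
t: 26.0
eef_pos: [429.1, 158.6, 65.4]
tcp_rot: [-3.132, 1.568, -2.992]
ft_force: [-8.7, -0.4, 8.9]
opening: 0.003
```

Call:
apply_moves(
  increments=[
    [1, 1.5, 0, -1, 0],
    [1, 0, 0, 0, 0],
    [1, 1, 0, -0.5, 0],
    [1, 0, 0, 0, 0],
  ],
)

```text
t: 26.4
eef_pos: [428.7, 158.6, 64.2]
tcp_rot: [0.239, 1.57, 0.379]
ft_force: [-8.6, -1.0, 30.5]
opening: 0.007
```

30.5 N is the pedal's hard stop, so I release and check.

Call:
apply_moves(
  increments=[
    [1, -3, 0, 0, 0],
    [1, -10, 0, 0, 0],
    [1, -30, 0, 0, 0],
    [1, -40, 0, 0, 0],
    [1, -40, 0, 0, 0],
    [1, 0, -20, -30, 0],
    [1, 0, -20, -30, 0],
    [1, 0, -20, -10, 0],
    [1, 0, 0, 0, 0],
  ],
)

```text
t: 27.3
eef_pos: [367.4, 88.1, 186.6]
tcp_rot: [-0.152, 1.569, -0.013]
ft_force: [0.8, 0.1, -0.6]
opening: 0.004
```

Run:
```python
from h import *
to(*w(-149,144),85,n)
c=cam('wrist'); c2=cam('scene'); c3=cam('top')
a=cv2.resize(c['pixels'],None,fx=.78,fy=.78); b=cv2.resize(c2['pixels'][130:330,150:410],None,fx=1.5,fy=1.5); t=cv2.resize(c3['pixels'][130:300,80:400],None,fx=1.2,fy=1.2)
o=np.zeros((600,800,3),np.uint8); o[:300,:400]=a[:300,:400]; o[:300,400:400+b.shape[1]]=b[:300]; o[300:300+t.shape[0],:t.shape[1]]=t
w5=cv2.resize(c2['pixels'][190:300,280:400],None,fx=2.5,fy=2.5); o[300:300+w5.shape[0],400:400+w5.shape[1]]=w5
cv2.imwrite('pics/f11.png',o[:,:,::-1])
```

```text
t 27.3 pos [367.4  88.1 186.6] track [-219.9   84.7] F [ 0.8  0.1 -0.6] op 0.004 shift [101.6  59.5  70.6]
x [ 0.001 -0.    -1.   ] z [0.99  0.138 0.001] y [-0.138  0.99  -0.   ]
turn about x -0.10750385399030982 or 179.89249614600968Traceback (most recent call last):
  File "<stdin>", line 5, in <module>
ValueError: could not broadcast input array from shape (300,399,3) into shape (300,400,3)
```

Run:
```python
from h import *
c=cam('wrist'); c2=cam('scene'); c3=cam('top')
R=lambda i,w,h: cv2.resize(i,(w,h),interpolation=cv2.INTER_CUBIC)
o=np.vstack([np.hstack([R(c['pixels'],400,300),R(c2['pixels'][130:330,150:410],400,300)]),np.hstack([R(c3['pixels'][130:300,80:320],400,290),R(c2['pixels'][190:300,290:410],400,290)])])
cv2.imwrite('pics/f12.png',o[:,:,::-1])
```

```text
(no output)
```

There are no picture views left, so I'll check numerically: the pedal plate's shift in the scene view against what "down" predicts, plus the truckle and carton positions.

Run:
```python
from h import *
import pickle
c0=pickle.load(open('c0.pkl','rb'))['scene']; c=cam('scene'); t=cam('top'); wr=cam('wrist')
def plate(c,box):
    h=cv2.cvtColor(c['pixels'],cv2.COLOR_RGB2HSV); x0,y0,x1,y1=box; m=np.zeros(h.shape[:2],np.uint8)
    m[y0:y1,x0:x1]=cv2.inRange(h,(0,0,40),(180,90,120))[y0:y1,x0:x1]
    k=max(cv2.findContours(cv2.morphologyEx(m,2,np.ones((3,3))),0,2)[0],key=cv2.contourArea); M=cv2.moments(k); return (round(M['m10']/M['m00'],1),round(M['m01']/M['m00'],1),M['m00'],cv2.boundingRect(k))
print('pred scene up',proj(c,[*w(-146,145),72]).round(1),'down',proj(c,[*w(-157,145),56]).round(1))
print('before',plate(c0,(325,195,375,245)),'after',plate(c,(325,195,375,245)))
# template shift of plate
g0=cv2.cvtColor(c0['pixels'],7);g=cv2.cvtColor(c['pixels'],7)
r=cv2.matchTemplate(g[190:260,320:390],g0[206:228,335:368],cv2.TM_CCOEFF_NORMED); _,v,_,l=cv2.minMaxLoc(r); print('shift',l[0]+320-335,l[1]+190-206,v)
print('pred wrist up',proj(wr,[*w(-146,145),72]).round(1),'down',proj(wr,[*w(-157,145),56]).round(1))
print('wrist plate',plate(wr,(150,0,420,200)))
h=cv2.cvtColor(t['pixels'],cv2.COLOR_RGB2HSV)
# label (white-ish) and carton extents in top view, along track, z=100
m=cv2.inRange(h,(8,90,120),(28,200,255)); b=np.zeros_like(m)
q=np.array([proj(t,[*w(x,y),100]) for x,y in [(-75,120),(75,120),(75,300),(-75,300)]],np.int32); cv2.fillPoly(b,[q],255)
k=max(cv2.findContours(m&b,0,2)[0],key=cv2.contourArea); R=cv2.minAreaRect(k); P=np.array([tr(ray(t,*p,100)) for p in cv2.boxPoints(R)]); print('carton top box track',P.round(1).tolist())
q=proj(t,[464,-152,82]); print('truckle pred px',q.round(1))
m=cv2.inRange(h,(20,150,100),(35,255,255)); x,y=q.astype(int); b=np.zeros_like(m); b[y-28:y+28,x-28:x+28]=m[y-28:y+28,x-28:x+28]
k=max(cv2.findContours(b,0,2)[0],key=cv2.contourArea); (u,v),rr=cv2.minEnclosingCircle(k); print('truckle',ray(t,u,v,82).round(1),rr)
```

```text
pred scene up [350.7 215.6] down [352.8 219.3]
before (351.7, 221.7, 445.5, (337, 207, 29, 35)) after (351.6, 221.6, 267.5, (339, 213, 27, 21))
shift 3 3 0.5699018836021423
pred wrist up [333.5 128.7] down [317.8 128.1]
wrist plate (376.7, 88.7, 2577.5, (362, 0, 32, 200))
carton top box track [[77.1, 301.5], [64.9, 156.2], [-84.6, 160.9], [-73.0, 301.1]]
truckle pred px [314.  254.3]
truckle [ 462.8 -151.7   82. ] 14.691411018371582
```

Run:
```python
from h import *
wr=cam('wrist'); h=cv2.cvtColor(wr['pixels'],cv2.COLOR_RGB2HSV)
for r in (110,120,130,140,150): print(r,' '.join(f'{a}/{b}' for a,b in h[r,272:400:5,1:]))
for nm,x,z,dz in (('up',-146,72,0),('down',-157,56,.28)):
    print(nm,[proj(wr,[*w(x+s*25*np.cos(dz),145),z+s*25*np.sin(dz)]).round(0).tolist() for s in (-1,1)])
t=cam('top'); h=cv2.cvtColor(t['pixels'],cv2.COLOR_RGB2HSV)
print('carton, along track at x=20 and -20, z=100: y, HSV')
for y in range(140,176,4): print(y,[h[tuple(proj(t,[*w(x,y),100]).round().astype(int)[::-1])].tolist() for x in (30,0,-30)])
# blade: up -> bright strip above rollers at y=145
```

```text
110 163/194 165/207 159/133 158/129 160/140 42/127 41/130 40/127 40/128 39/130 39/125 40/126 40/129 38/127 37/131 81/126 35/110 36/126 37/123 42/84 43/101 43/101 41/105 20/235 40/126 39/123
120 163/192 164/209 154/137 155/128 159/122 46/127 42/128 39/125 42/128 40/128 41/125 38/126 40/129 38/126 36/128 86/107 42/128 37/132 38/129 40/108 40/109 44/98 45/187 20/235 140/138 138/139
130 163/195 162/180 153/137 153/128 154/131 46/127 42/127 40/126 40/126 42/127 39/124 37/123 39/125 36/126 36/128 35/229 31/227 32/228 32/228 31/229 38/160 42/98 16/232 20/235 37/159 37/158
140 165/203 163/196 155/133 151/127 153/140 49/125 49/126 45/125 43/126 43/124 40/122 37/123 35/123 43/126 37/125 68/60 34/121 39/119 40/122 36/91 45/101 39/98 17/235 52/217 131/167 46/121
150 165/209 164/193 156/129 155/135 151/133 53/126 49/125 43/124 44/123 43/125 44/123 40/120 39/123 36/122 39/124 159/176 134/139 126/128 129/136 43/100 43/102 46/95 20/235 35/94 45/120 47/120
up [[306.0, 129.0], [361.0, 129.0]]
down [[292.0, 128.0], [345.0, 128.0]]
carton, along track at x=20 and -20, z=100: y, HSV
140 [[13, 49, 161], [11, 62, 139], [10, 102, 107]]
144 [[13, 56, 87], [11, 94, 65], [13, 112, 64]]
148 [[15, 143, 57], [15, 161, 57], [14, 167, 55]]
152 [[16, 170, 54], [14, 162, 60], [15, 175, 54]]
156 [[17, 171, 61], [14, 159, 61], [15, 156, 54]]
160 [[15, 174, 97], [20, 146, 136], [16, 169, 133]]
164 [[16, 165, 179], [20, 146, 184], [16, 165, 186]]
168 [[16, 166, 184], [20, 146, 185], [16, 170, 183]]
172 [[15, 165, 185], [20, 146, 185], [16, 167, 183]]
```

```bash
python3 -c "
from h import *
print(status.state()['t'], env.job_done())"
```

```text
the job is handed in; nothing more can be done
27.85 None
```

I did all three steps in order and handed the job in at 27.85 s. No verdict was reported, so success rests on my own checks.

- **Truckle:** I gripped it, set it down on the board and let go. The last top view puts it at (463, −152) mm, within 2 mm of the board's middle at about (464, −152). An earlier scene view showed it upright.
- **Carton:** The first straight push rolled it along but did not turn it square. I pushed the front of its near side to square it, then pushed it with two fingers until it stopped, at a steady 12 N. The last top view puts its rear edge at y ≈ 160 mm of the track, which is the home position.
- **Pedal:** I pressed it to its hard stop (about 30 N) and let go. Afterwards its plate spanned columns 295–345 in the wrist picture; I predicted 292–345 if down and 306–361 if up, so it is holding down.

**Checks that failed or disagreed:**
- The 12 picture views were used up before the final state, so the last checks are numerical only. I did not see the raised blade.
- The first automatic mask for the pedal in the wrist picture caught something else; I read the pixel rows directly instead. The scene view gave a weak match for the pedal, but its shift of about 3 pixels each way agreed with it being down.
- An automatic box around the carton was spoilt by its surroundings, so I used the rear edge instead.
- My track measurements differed by 2–3 mm between views.
- The jar and tomme were still in place in the pictures I viewed, and the arm did not touch any bystander that I know of. I did not measure them at the end.

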